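Switch on the driver supply and hold a bracket against the spring fence

ROBOT

A 6-joint arm with a two-finger parallel gripper is mounted at the origin on the work surface; the furniture and walls round the work are solid. World frame = base frame: x ahead of the robot, y to its left, z up, the work surface at z = 0. Lengths are in m, angles in rad, forces in N, time in s.
With the tool pointing down it reaches from about 0.25 to 0.775 m from the base axis. Payload 4 kg.
Tool frame: the origin (TCP) lies on the centre line of the jaws, within the pads' length; the fingertips stand 11 mm ahead of it and the grasp point (between the pads) lies 8 mm behind it (manip.tips_ahead is the distance from the TCP to the fingertips, in m); x points along the fingers, y is the direction in which the jaws open and shut, and the axes are right-handed (so a half turn about x gives the same grasp; the last joint's range is limited). The gripper opens to 85 mm and grips with 20 to 120 N. Pads are 22 mm wide; open, the fingers measure 114 mm over their backs; the gripper's body (76 mm by 85 mm) begins 54 mm behind the grasp point. The pads swing forward as they close: fully open they stand 13 mm farther back than shut.
Start: joints at [1.18, 0.087, 1.371, -0, 1.684, -0.103], TCP at [0.156, 0.527, 0.242] pointing down, gripper open.
Joint ranges: [-3.1, 3.1], [-0.76, 2.03], [0.27, 2.55], [-1.08, 4.22], [0.17, 2.65], [-2.57, 2.57]. Speed limits (rad/s): [2.79, 2.79, 3.14, 3.14, 3.14, 3.14].

INTERFACE

Orientations are given as a unit quaternion [x, y, z, w].
In Python, from rig import manip, viewer, workorder gives the robot as it stands. The module is installed in compiled form; this text tells all that it offers.
- The arm moves only by the shell command python3 -m pendant 'ROWS' [FORCE]. ROWS is JSON, a list of rows, each an object with "slide": the shift along the tool's x, y, z in cm, a list of three; "twist": the turn, a rotation vector about the tool's x, y, z in degrees, a list of three; "grip": the gripper's target within -1 to 1 (shut at 1, half-way at 0, fully open at -1). A call has exactly 5 rows; each row shifts and turns the commanded pose from where the row before left it, along the tool's axes as they then stand; what a row does not reach is not made up. A row lasts 1/8 s, in which the tool goes at most 62.5 mm and 10.7 degrees, less where a joint would pass 70% of its speed; a pose out of reach is approached as far as the arm can. A call with a gripper value outside its range is refused whole. The fingers move at their own pace and stop on an object; FORCE is the grip in N (left out, the last holds). Time passes only in rows, so rows that do not move let the fingers close, or fill a call up. It gives the time, the measured TCP pose, the force and the opening at its end, in the units of the state.
- manip.observe(): the state, without advancing time (a new reading comes with each control period).
- viewer.grab_frame(name): name is "side" or "top" or "wrist"; returns a dict with "frame" (400x640x3 uint8, red, green, blue), "mtx" (3x3 intrinsics, pixels), "view" (4x4, takes a point from world to camera coordinates). Camera axes: x right, y up, looking along -z (the intrinsics and any distortion apply to the point x, -y, -z); pixel columns grow to the right and rows downward; lengths in m; the calibration is good to about 2 mm. A picture is of the moment at which its call begins. There is no depth.
- workorder.job_done(): hands the job in, once; it reports no verdict.
The state is a dict: "time": time; "qpos": joint angles; "dq": joint speeds; "joint_torque": joint torques, N m; "tcp_pos": TCP position; "tool_rot": TCP orientation; "wrist_force": force on the tool from outside, world axes, zero at the start; "torque": the same for the moment, N m; "finger_gap": opening from 0.0 (shut) to 1.0 (fully open).
Only numpy, scipy, OpenCV 4.12 (cv2) and the standard library are available. Lean on these libraries where they do the work, as an engineer would, in place of code of your own. Each camera call takes 0.05 s, during which the arm holds its last target. There are 200 camera calls.

TASK

Get the bracket ready for a colleague to screw it down: first turn the isolator handle from off fully to on, then stand the bracket flat on the bed of the holding fixture, one end of its foot square against the spring-loaded fence and centred on it, and press it into the fence with a steady push of about 10 N (7 to 13 N; never more than 17 N). The program finishes while the robot still holds the bracket pressed like this; leave the electric driver, grease tin, label roll and glue bottle where they are.

Things in the scene. Friction and masses are not known exactly. Their poses are not given: they have to be found in the camera images.
- bracket: Loose plain dark-grey aluminium bracket, 0.15 to 0.25 kg, standing on the table. Flat foot 80 (x) x 60 (y) x 8 mm with four screw holes; across the middle of the foot stands an upright web 12 mm thick (x), 52 mm wide (y), whose top is 58 mm above the underside; pinch the web. Origin: centre of the foot's underside, z up. The same either way round (half turn about z); each end of the foot (a 60 mm wide face) lies 40 mm from the origin.
- fixture: Fixed holding fixture: grey-painted bed 220 (x) x 150 (y) x 10 mm with a scribed centre line along x, origin at the centre of its underside, so the bracket stands 10 mm above the table. Beyond the fence is a grey spring housing, 100 mm wide, up to 44 mm above the table, from x = +68 to +104 mm. The bracket goes on the free part of the bed on the -x side of the fence and is pushed along the fixture's +x. The fixture's -x end is towards the robot (within about 17 degrees).
- fence_face (a point): Point on the fence's working face: middle of its width, level with the bed's top; moves with the fence. Axes as the fixture's: x is the pushing direction (into the fence), y along the fence. Unpressed it lies at x = +30 mm in the fixture's frame. The fence is a steel bar 100 mm wide (y), 10 mm thick, its top 29.5 mm above the bed. With the bracket flush against it, the bracket's origin is at x = -40 mm, y = 0, z = 0 of this point's frame.
- fence (a joint): How far the fence is pushed in along the fixture's +x, m: 0 at rest, 0.020 at its stop. Spring of 1.0 N per mm from zero with next to no friction: 10 N is 0.010.
- isolator_box: Fixed power isolator of the electric driver: grey box 90 (x) x 80 (y) x 45 mm high with a black turn handle on top. Origin: centre of its underside.
- handle_grip (a point): On the handle's upright turning axis, 67 mm above the table, mid-height of its grip bar. Turns with the handle: x runs along the bar, towards the end with the white index line. Bar 58 mm long (x), 14 mm thick (y), from 54 to 80 mm above the table; below it a disc 48 mm across.
- handle (a joint): Turn of the handle, rad, growing clockwise seen from above: 0 = off (bar along the box's x axis, index line to the box's +x), 1.047 (60 degrees) = on; solid stops at both ends. On the white ring round the handle a black line marks off and a black dot marks on. About 0.08 N m of friction; stays where it is left.
- electric_driver: Bystander: dark grey in-line electric screwdriver 191 mm long lying on the table. Origin under its middle, long axis y.
- grease_tin: Bystander: round tin, 54 mm across, 24 mm high. Origin: centre of underside.
- label_roll: Bystander: white roll of labels, 59 mm across, 30 mm high. Origin: centre of underside.
- glue_bottle: Bystander: slim white bottle with a long nozzle, 26 mm across, 106 mm high. Origin: centre of underside.
Things that resemble listed ones, but are neither listed nor needed, are in the scene too. What is shaped like the isolator_box but green or red is not meant.

How it is judged:
On the way, in this order (a step that is already met when the one before it is completed fails the run):
1. the isolator handle is turned on (value of joint handle above 0.95 rad), for 0.2 s.
2. the bracket is pressed square against the fence with 7 to 13 N and the isolator is still on (value of joint fence between 0.007 and 0.013 m and contact force between bracket and fence between 6.5 and 13.5 N and y of bracket in the frame of fence_face between -0.01 and 0.01 m and z of bracket in the frame of fence_face between -0.003 and 0.004 m and angle between the x axis of bracket and the x axis of fence_face, either way round below 0.07 rad and angle between bracket's own z axis and vertical below 0.08 rad and contact force between the fingers and bracket above 1 N and value of joint handle above 0.95 rad), for 0.5 s.
At the end, for the whole second after the job is handed in: Robot still holding: bracket at rest, presses the fence in 7 to 13 mm (contact 6.5 to 13.5 N), touched by the fingers, on the bed (-3 to +4 mm, tilt under 0.08 rad), square within 0.07 rad, centred within 10 mm; isolator on (above 0.95 rad) (all of step 2 and linear speed of bracket below 0.01 m/s and velocity of joint fence between -0.01 and 0.01 m/s); the arm keeps its last pose, push and grip.
It fails at once if the fence is pushed in by more than 17 mm (17 N) (value of joint fence above 0.017 m).
It fails at once if a bystander is moved by more than 20 mm (distance of any of electric_driver, grease_tin, label_roll, glue_bottle from where it was at the start of the episode above 0.02 m).
It also fails if it takes over 58 s, if anything falls off the work surface, if the arm or the gripper's body presses on something with over 40 N, if the wrist force passes 120 N, or if a joint passes its speed limit or range.

## Working session

There is one attempt and no reset: what is moved stays moved. The work goes in short steps, Python scripts to look and compute and a shell command to move; the robot and the scene stay as the last step left them, time stands still between calls to the robot, and variables do not carry over. Pictures are saved under pics/ and viewed, about 8 in all and at most 12, crops included, and the job is handed in when it is done.

```bash
mkdir -p pics; ls; cat > h.py <<'E'
import numpy as np, cv2, json
from rig import manip, viewer, workorder
def grab(n,save=None):
    f=viewer.grab_frame(n); 
    if save:
        cv2.imwrite('pics/%s.png'%save,f['frame'][:,:,::-1]); np.savez('pics/%s.npz'%save,**{k:np.array(v) for k,v in f.items() if k in('frame','mtx','view')})
    return f
def load(s): return dict(np.load('pics/%s.npz'%s))
def ray(f,uv,z):
    K=np.array(f['mtx']);V=np.array(f['view']);d=np.linalg.inv(K)@np.array([uv[0],uv[1],1.]);d=d*[1,-1,-1]
    R=V[:3,:3];c=-R.T@V[:3,3];w=R.T@d
    return c+w*(z-c[2])/w[2]
def proj(f,p):
    K=np.array(f['mtx']);V=np.array(f['view']);q=V[:3,:3]@np.array(p)+V[:3,3];q=K@(q*[1,-1,-1]);return q[:2]/q[2]
E
python3 - <<'E'
from h import *
f=grab('top','top0');print(f.keys());grab('side','side0');print({k:np.round(v,4).tolist() if not np.isscalar(v) else v for k,v in manip.observe().items()})
print(np.round(ray(f,(320,200),0),3),np.round(np.linalg.inv(f['view']),3))
E
```

```text
pics
dict_keys(['frame', 'mtx', 'view'])
{'time': 0.1, 'qpos': [1.1799, 0.0879, 1.3721, 0.0, 1.6836, -0.1031], 'dq': [-0.0005, -0.0013, -0.0034, 0.0003, 0.0004, 0.0006], 'joint_torque': [0.0018, -35.3015, -31.4218, -0.0002, 0.008, 0.0], 'tcp_pos': [0.1559, 0.527, 0.2412], 'tool_rot': [0.1007, 0.7, -0.1021, 0.6996], 'wrist_force': [1.0646, 0.3947, 0.1657], 'torque': [-0.0169, 0.0161, 0.0145], 'finger_gap': 0.9970922975757818}
[0.597 0.017 0.   ] [[-2.000e-03  9.910e-01 -1.320e-01  3.760e-01]
 [-1.000e+00 -1.000e-03  1.000e-02  4.000e-02]
 [ 9.000e-03  1.320e-01  9.910e-01  1.656e+00]
 [ 0.000e+00  0.000e+00  0.000e+00  1.000e+00]]
```

View pics/top0.png

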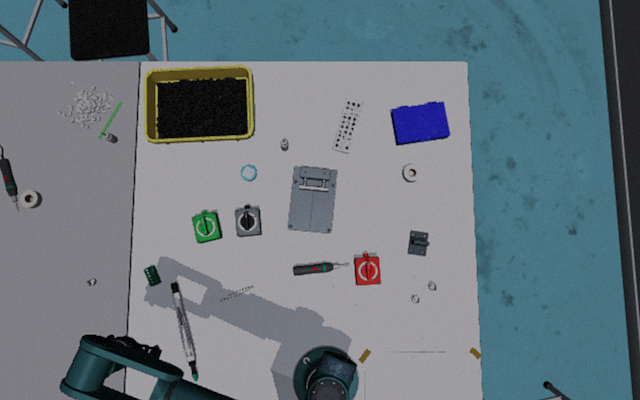

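View pics/side0.png

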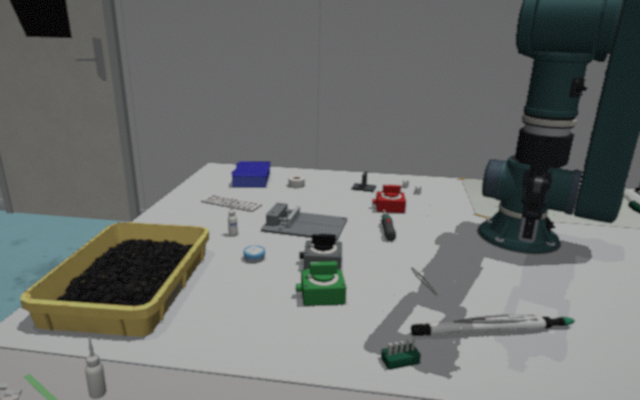

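The top view shows the grey isolator at about (248,221), the green one at (206,226) and the red one at (368,268). The fixture is at (313,200) with its fence towards the top of the picture, and the bracket is at (418,243). The side view agrees with this. Next I'll zoom in on the parts that matter.

```bash
python3 - <<'E'
from h import *
f=load('top0');im=f['frame'][:,:,::-1]
def c(x,y,w,h,s): return cv2.resize(im[y:y+h,x:x+w],None,fx=s,fy=s,interpolation=cv2.INTER_CUBIC)
a=c(228,200,40,40,7);b=c(402,224,40,40,7);d=c(280,160,66,80,7)
o=np.zeros((560,280+462,3),np.uint8);o[:280,:280]=a;o[280:,:280]=b;o[:,280:]=d
cv2.imwrite('pics/z1.png',o)
for n,uv,z in [('iso',(248,221),.06),('brk',(418,243),.03),('fix',(313,200),.01)]: print(n,np.round(ray(f,uv,z),3))
E
```

```text
iso [0.519 0.256 0.06 ]
brk [ 0.447 -0.311  0.03 ]
fix [0.596 0.041 0.01 ]
```

View pics/z1.png

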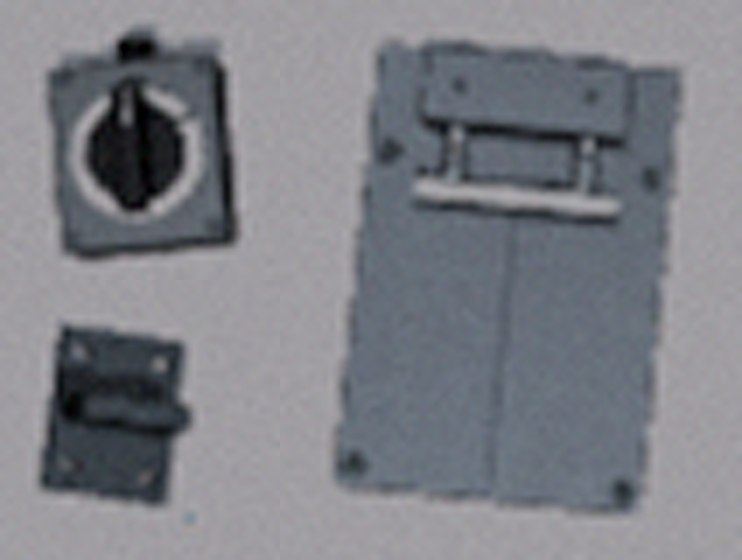

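The grey handle's index line points up in the picture, which is off, and the box is turned a few degrees counter-clockwise. The bracket and fixture are each turned about 6–8° clockwise. Now I'll move over the isolator for a wrist view.

```bash
cat >> h.py <<'E'
from scipy.spatial.transform import Rotation as Ro
def plan(p,yaw_deg,n,cur=None,tilt0=True):
    """per-row slide (cm) and twist (deg) to reach TCP p, tool down, jaw dir at yaw (mod 180), n rows"""
    o=manip.observe();P=np.array(o['tcp_pos']);R=Ro.from_quat(o['tool_rot']).as_matrix()
    print('t',o['time'],'tcp',np.round(P,4),'q',np.round(o['qpos'],2),'gap',round(o['finger_gap'],3),'F',np.round(o['wrist_force'],1))
    a=np.degrees(np.arctan2(R[1,1],R[0,1]));print('yaw',round(a,2),'xaxis',np.round(R[:,0],3))
    best=None
    d=(yaw_deg-a+90)%180-90
    print('dyaw',round(d,2),'dpos',np.round(np.array(p)-P,4))
    x=np.array([0,0,-1.]);y=np.array([np.cos(np.radians(a+d)),np.sin(np.radians(a+d)),0]);T=np.stack([x,y,np.cross(x,y)],1)
    rv=Ro.from_matrix(R.T@T).as_rotvec();step=(np.array(p)-P)/n
    for i in range(n):
        Ri=R@Ro.from_rotvec(rv*i/n).as_matrix();print(i,'slide',np.round(100*Ri.T@step,2),'twist',np.round(np.degrees(rv/n),2))
E
python3 - <<'E'
from h import *
f=load('top0')
plan([.45,.25,.26],95,10)
V=grab('wrist')['view'];c=np.linalg.inv(V);print(np.round(c,3))
E
```

```text
t 0.1 tcp [0.1559 0.527  0.2412] q [ 1.18  0.09  1.37  0.    1.68 -0.1 ] gap 0.997 F [1.1 0.4 0.2]
yaw 73.51 xaxis [-0.001 -0.002 -1.   ]
dyaw 21.49 dpos [ 0.2941 -0.277   0.0188]
0 slide [-0.18 -1.82  3.61] twist [-2.15 -0.    0.01]
1 slide [-0.19 -1.96  3.54] twist [-2.15 -0.    0.01]
2 slide [-0.19 -2.09  3.46] twist [-2.15 -0.    0.01]
3 slide [-0.19 -2.21  3.38] twist [-2.15 -0.    0.01]
4 slide [-0.19 -2.34  3.29] twist [-2.15 -0.    0.01]
5 slide [-0.19 -2.46  3.2 ] twist [-2.15 -0.    0.01]
6 slide [-0.19 -2.58  3.11] twist [-2.15 -0.    0.01]
7 slide [-0.19 -2.69  3.01] twist [-2.15 -0.    0.01]
8 slide [-0.19 -2.81  2.91] twist [-2.15 -0.    0.01]
9 slide [-0.19 -2.91  2.8 ] twist [-2.15 -0.    0.01]
[[ 0.283 -0.926 -0.252  0.093]
 [ 0.959  0.272  0.077  0.547]
 [-0.003 -0.263  0.965  0.372]
 [ 0.     0.     0.     1.   ]]
```

```bash
python3 -m pendant '[{"slide":[-0.2,-1.9,3.7],"twist":[-2.2,0,0],"grip":-0.4},{"slide":[-0.2,-2.0,3.7],"twist":[-2.2,0,0],"grip":-0.4},{"slide":[-0.2,-2.1,3.6],"twist":[-2.2,0,0],"grip":-0.4},{"slide":[-0.2,-2.2,3.5],"twist":[-2.2,0,0],"grip":-0.4},{"slide":[-0.2,-2.3,3.4],"twist":[-2.2,0,0],"grip":-0.4}]'
python3 -m pendant '[{"slide":[-0.2,-2.5,3.3],"twist":[-2.2,0,0],"grip":-0.4},{"slide":[-0.2,-2.6,3.2],"twist":[-2.2,0,0],"grip":-0.4},{"slide":[-0.2,-2.7,3.1],"twist":[-2.2,0,0],"grip":-0.4},{"slide":[-0.2,-2.8,3.0],"twist":[-2,0,0],"grip":-0.4},{"slide":[-0.2,-2.9,2.9],"twist":[-2,0,0],"grip":-0.4}]'
python3 - <<'E'
from h import *
f=grab('wrist','w1');plan([.519,.256,.26],95,2)
E
```

```text
time: 0.78
tcp_pos: [0.31, 0.3859, 0.252]
tool_rot: [0.033, 0.706, -0.033, 0.706]
wrist_force: [0.6, 1.3, -0.5]
finger_gap: 0.702
time: 1.4
tcp_pos: [0.4624, 0.2478, 0.262]
tool_rot: [-0.032, 0.707, 0.032, 0.706]
wrist_force: [0.1, -0.6, 0.1]
finger_gap: 0.704
t 1.45 tcp [0.4659 0.2443 0.2618] q [ 0.38  0.03  1.39 -0.    1.72 -1.28] gap 0.698 F [ 2.6 -2.8  0.2]
yaw 94.94 xaxis [ 0.003 -0.004 -1.   ]
dyaw 0.06 dpos [ 0.0531  0.0117 -0.0018]
0 slide [0.09 0.36 2.69] twist [-0.03  0.07  0.12]
1 slide [0.09 0.35 2.69] twist [-0.03  0.07  0.12]
```

View pics/w1.png

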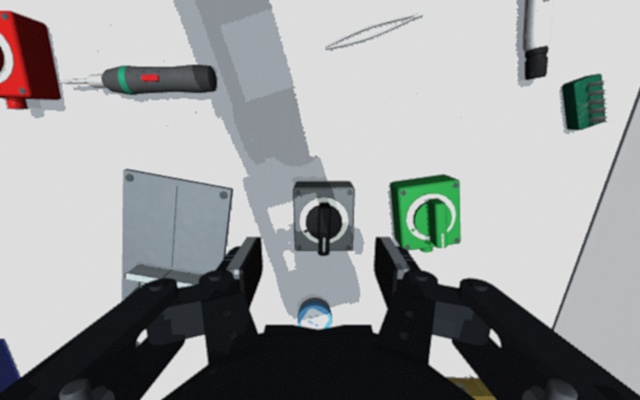

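The wrist view has image-down as world +x. The grey isolator's handle is at (324,219), its index end at (323,250) and the green box at (425,215). I'll measure the ring centre and the bar's direction.

```bash
python3 - <<'E'
from h import *
f=load('w1');im=f['frame'];x0,y0=290,176;c=im[y0:256,x0:358].astype(int)
w=(c.min(2)>190).astype(np.uint8)
n,l,s,ce=cv2.connectedComponentsWithStats(w)
for i in range(1,n):
    if s[i,4]>30: print('white',s[i],ce[i]+[x0,y0])
# ring: white pixels 10..30 px from (324,219)
yy,xx=np.nonzero(w);r=np.hypot(xx+x0-324,yy+y0-219);m=(r>14)&(r<27)
pts=np.stack([xx+x0,yy+y0],1)[m].astype(np.float32);e=cv2.fitEllipse(cv2.convexHull(pts));print('ring',e,np.round(ray(f,e[0],.046),4))
k=(c.max(2)<50).astype(np.uint8);n,l,s,ce=cv2.connectedComponentsWithStats(k)
for i in range(1,n):
    if s[i,4]>60:
        print('black',s[i],ce[i]+[x0,y0])
b=c.sum(2)//3
for r in range(240-y0,256-y0,2): print(r+y0,b[r,18:50])
# lid corners
g=((abs(c[:,:,0]-c[:,:,2])<30)&(c.mean(2)>70)&(c.mean(2)<150)).astype(np.uint8)
n,l,s,ce=cv2.connectedComponentsWithStats(g);i=1+np.argmax(s[1:,4])
p=np.stack(np.nonzero(l==i)[::-1],1).astype(np.float32)+[x0,y0];q=cv2.boxPoints(cv2.minAreaRect(p.astype(np.float32)))
print('lid',q.round(1).tolist(),[np.round(ray(f,t,.045),3).tolist() for t in q])
E
```

```text
white [ 36   0  32  52 291] [349.6838488 190.9862543]
white [ 10  23  18  31 188] [306.43085106 212.40957447]
white [ 0 25  3 23 66] [290.98484848 212.16666667]
white [ 39  24  19  25 141] [340.67375887 210.71631206]
white [58 75 10  5 38] [352.         253.28947368]
ring ((323.2648010253906, 218.85264587402344), (41.58757019042969, 47.549346923828125), 88.21968841552734) [0.5154 0.2608 0.046 ]
black [  5   6  35   5 165] [312.40606061 184.07878788]
black [  17   27   34   52 1042] [323.60940499 223.95201536]
240 [ 86  99 120 143 164 180 190 193 190 157  96  36  17  18  67 136 146 101
  41  16  30  90 160 189 191 185 171 151 126 105  90  84]
242 [ 85  83  82  83  88  96 116 136 148 134  90  38  15  18  67 132 136  89
  34  14  31  80 132 147 131 105  90  83  82  83  83  85]
244 [ 84  85  84  86  84  84  82  82  81  74  46  21  16  22  72 133 129  78
  30  14  22  49  76  82  83  83  84  85  85  85  86  84]
246 [ 84  85  84  84  84  84  84  86  84  73  46  21  13  27  77 135 130  78
  29  18  23  55  77  85  84  84  83  84  86  85  83  85]
248 [ 85  83  83  83  84  84  83  84  84  73  49  20  17  24  75 134 128  79
  29  16  24  54  76  83  83  83  82  83  82  82  82  83]
250 [ 90  90  89  88  90  90  89  91  90  79  54  26  16  23  73 129 117  64
  23  14  25  55  86  98  98  99  98  98  98  97  98  98]
252 [162 163 163 163 162 162 163 165 157 114  51  10  11  16  30  59  55  31
  12   6  37  95 143 161 163 162 163 163 163 162 162 163]
254 [163 162 163 162 164 162 163 164 164 148 108  64  35  23  19  17  17  26
  33  52  85 129 156 162 163 163 163 163 165 163 164 164]
lid [[292.0, 177.0], [354.0, 177.0], [354.0, 255.0], [292.0, 255.0]] [[0.464, 0.217, 0.045], [0.457, 0.294, 0.045], [0.563, 0.307, 0.045], [0.571, 0.224, 0.045]]
```

```bash
python3 - <<'E'
from h import *
f=load('w1')
a=ray(f,(323.5,240),.08);b=ray(f,(323.3,252),.08);d=b-a;print(a.round(4),b.round(4),np.degrees(np.arctan2(d[1],d[0])))
c=ray(f,(323.3,218.9),.046);t=b-c;print('axis->tip',np.degrees(np.arctan2(t[1],t[0])),np.hypot(t[0],t[1]))
plan([c[0],c[1],.15],94+6 if 0 else 97,5)
E
```

```text
[0.5303 0.2619 0.08  ] [0.5459 0.2632 0.08  ] 4.65963375588455
axis->tip 4.366857945231108 0.03054455496358355
t 1.45 tcp [0.4659 0.2443 0.2618] q [ 0.38  0.03  1.39 -0.    1.72 -1.28] gap 0.698 F [ 2.6 -2.8  0.2]
yaw 94.94 xaxis [ 0.003 -0.004 -1.   ]
dyaw 2.06 dpos [ 0.0495  0.0166 -0.1118]
0 slide [2.24 0.25 1.01] twist [-0.41  0.03  0.05]
1 slide [2.24 0.25 1.01] twist [-0.41  0.03  0.05]
2 slide [2.24 0.24 1.02] twist [-0.41  0.03  0.05]
3 slide [2.24 0.23 1.02] twist [-0.41  0.03  0.05]
4 slide [2.24 0.22 1.02] twist [-0.41  0.03  0.05]
```

```bash
python3 -m pendant '[{"slide":[2.2,0.3,1.2],"twist":[0,0,0],"grip":-0.2},{"slide":[2.2,0.2,1.2],"twist":[0,0,0],"grip":-0.2},{"slide":[2.2,0.2,1.2],"twist":[0,0,0],"grip":-0.2},{"slide":[2.2,0.2,1.2],"twist":[0,0,0],"grip":-0.2},{"slide":[2.2,0,0],"twist":[0,0,0],"grip":-0.2}]'
python3 - <<'E'
from h import *
f=grab('wrist','w2');plan([.5154,.2608,.066],94.5,5)
print(proj(f,[.5154,.2608,.046]),proj(f,[.545,.263,.08]))
E
```

```text
time: 2.08
tcp_pos: [0.509, 0.2622, 0.1509]
tool_rot: [-0.031, 0.707, 0.031, 0.706]
wrist_force: [-0.9, 0.2, -0.9]
finger_gap: 0.602
t 2.125 tcp [0.5069 0.2614 0.1472] q [ 0.38  0.17  1.46  0.    1.51 -1.28] gap 0.6 F [-0.6 -0.3 -3. ]
yaw 95.1 xaxis [-0.007 -0.003 -1.   ]
dyaw -0.6 dpos [ 0.0085 -0.0006 -0.0812]
0 slide [ 1.62 -0.02  0.18] twist [ 0.12 -0.08  0.02]
1 slide [ 1.62 -0.02  0.18] twist [ 0.12 -0.08  0.02]
2 slide [ 1.62 -0.02  0.18] twist [ 0.12 -0.08  0.02]
3 slide [ 1.62 -0.03  0.17] twist [ 0.12 -0.08  0.02]
4 slide [ 1.62 -0.03  0.17] twist [ 0.12 -0.08  0.02]
[314.29837834 208.93467486] [313.27317465 257.80879161]
```

```bash
python3 -m pendant '[{"slide":[1.6,0,0.2],"twist":[0,0,0],"grip":-0.2},{"slide":[1.6,0,0.2],"twist":[0,0,0],"grip":-0.2},{"slide":[1.6,0,0.2],"twist":[0,0,0],"grip":-0.2},{"slide":[1.6,0,0.2],"twist":[0,0,0],"grip":-0.2},{"slide":[1.6,0,0],"twist":[0.5,0,0],"grip":-0.2}]' 40
python3 - <<'E'
from h import *
plan([.5154,.2608,.066],94.5,2)
E
```

```text
time: 2.75
tcp_pos: [0.5168, 0.2628, 0.0713]
tool_rot: [-0.028, 0.707, 0.028, 0.707]
wrist_force: [-0.2, -1.2, -0.4]
finger_gap: 0.599
t 2.75 tcp [0.5168 0.2628 0.0713] q [ 0.37  0.25  1.54  0.    1.36 -1.28] gap 0.599 F [-0.2 -1.2 -0.4]
yaw 94.58 xaxis [ 0.  0. -1.]
dyaw -0.08 dpos [-0.0014 -0.002  -0.0053]
0 slide [ 0.26 -0.09 -0.08] twist [ 0.04  0.   -0.  ]
1 slide [ 0.26 -0.09 -0.08] twist [ 0.04  0.   -0.  ]
```

```bash
python3 -m pendant '[{"slide":[0.1,-0.1,-0.1],"twist":[0,0,0],"grip":1},{"slide":[0,0,0],"twist":[0,0,0],"grip":1},{"slide":[0,0,0],"twist":[0,0,0],"grip":1},{"slide":[0,0,0],"twist":[0,0,0],"grip":1},{"slide":[0,0,0],"twist":[0,0,0],"grip":1}]' 40
python3 - <<'E'
from h import *
plan([.5154,.2608,.066],94.5,1)
E
```

```text
time: 3.38
tcp_pos: [0.5159, 0.2602, 0.0716]
tool_rot: [-0.029, 0.707, 0.027, 0.707]
wrist_force: [-0.5, -4.6, -1.4]
finger_gap: 0.148
t 3.375 tcp [0.5159 0.2602 0.0716] q [ 0.37  0.24  1.54 -0.    1.36 -1.28] gap 0.148 F [-0.5 -4.6 -1.4]
yaw 94.57 xaxis [ 0.    -0.003 -1.   ]
dyaw -0.07 dpos [-0.0005  0.0006 -0.0056]
0 slide [ 0.56  0.07 -0.04] twist [ 0.07 -0.01  0.16]
```

```bash
python3 -m pendant '[{"slide":[0,0,0],"twist":[9,0,0],"grip":1},{"slide":[0,0,0],"twist":[9,0,0],"grip":1},{"slide":[0,0,0],"twist":[9,0,0],"grip":1},{"slide":[0,0,0],"twist":[9,0,0],"grip":1},{"slide":[0,0,0],"twist":[9,0,0],"grip":1}]' 40
python3 -m pendant '[{"slide":[0,0,0],"twist":[8,0,0],"grip":1},{"slide":[0,0,0],"twist":[5,0,0],"grip":1},{"slide":[0,0,0],"twist":[2,0,0],"grip":1},{"slide":[0,0,0],"twist":[0,0,0],"grip":1},{"slide":[0,0,0],"twist":[0,0,0],"grip":1}]'
python3 - <<'E'
from h import *
plan([.5154,.2608,.066],34.5,1);print(manip.observe()['torque'])
E
```

```text
time: 4.0
tcp_pos: [0.5164, 0.2616, 0.0716]
tool_rot: [0.246, 0.662, -0.245, 0.664]
wrist_force: [1.9, -1.8, -4.5]
finger_gap: 0.153
time: 4.62
tcp_pos: [0.5168, 0.262, 0.0716]
tool_rot: [0.329, 0.626, -0.328, 0.627]
wrist_force: [5.1, 0.2, -5.8]
finger_gap: 0.157
t 4.625 tcp [0.5168 0.262  0.0716] q [ 0.37  0.24  1.54 -0.    1.36 -0.23] gap 0.157 F [ 5.1  0.2 -5.8]
yaw 34.67 xaxis [ 0.003  0.001 -1.   ]
dyaw -0.17 dpos [-0.0014 -0.0012 -0.0056]
0 slide [ 0.56 -0.18  0.02] twist [ 0.17  0.05 -0.15]
[ 0.10026718 -0.99504749  0.42768335]
```

```bash
python3 -m pendant '[{"slide":[0,0,0],"twist":[0,0,0],"grip":-0.2},{"slide":[0,0,0],"twist":[0,0,0],"grip":-0.2},{"slide":[-1,0,0],"twist":[0,0,0],"grip":-0.2},{"slide":[-4,0,0],"twist":[0,0,0],"grip":-0.2},{"slide":[-5,0,0],"twist":[0,0,0],"grip":-0.2}]'
python3 -m pendant '[{"slide":[-5,0,0],"twist":[0,0,0],"grip":-0.4},{"slide":[-3,0,0],"twist":[0,0,0],"grip":-0.4},{"slide":[0,-2,-2],"twist":[0,0,0],"grip":-0.4},{"slide":[0,0,0],"twist":[0,0,0],"grip":-0.4},{"slide":[0,0,0],"twist":[0,0,0],"grip":-0.4}]'
python3 - <<'E'
from h import *
f=grab('wrist','w3');plan([.447,-.26,.23],-8,10)
print(proj(f,[.5154,.2608,.046]))
E
```

```text
time: 5.25
tcp_pos: [0.5148, 0.2615, 0.1719]
tool_rot: [0.328, 0.627, -0.329, 0.625]
wrist_force: [0.8, 0.6, -0.2]
finger_gap: 0.599
time: 5.88
tcp_pos: [0.4881, 0.2667, 0.2516]
tool_rot: [0.329, 0.626, -0.329, 0.626]
wrist_force: [0.7, 0.1, -0.9]
finger_gap: 0.699
t 5.925 tcp [0.4882 0.2666 0.2512] q [ 0.4   0.1   1.34 -0.    1.7  -0.21] gap 0.698 F [ 0.  -0.  -0.8]
yaw 34.6 xaxis [-0. -0. -1.]
dyaw -42.6 dpos [-0.0412 -0.5266 -0.0212]
0 slide [ 0.21 -3.33  4.1 ] twist [4.26 0.   0.  ]
1 slide [ 0.21 -3.02  4.34] twist [4.26 0.   0.  ]
2 slide [ 0.21 -2.69  4.55] twist [4.26 0.   0.  ]
3 slide [ 0.21 -2.34  4.74] twist [4.26 0.   0.  ]
4 slide [ 0.21 -1.98  4.9 ] twist [4.26 0.   0.  ]
5 slide [ 0.21 -1.61  5.03] twist [4.26 0.   0.  ]
6 slide [ 0.21 -1.23  5.14] twist [4.26 0.   0.  ]
7 slide [ 0.21 -0.85  5.21] twist [4.26 0.   0.  ]
8 slide [ 0.21 -0.46  5.26] twist [4.26 0.   0.  ]
9 slide [ 0.21 -0.07  5.28] twist [4.26 0.   0.  ]
[332.54062692 196.63911432]
```

View pics/w3.png

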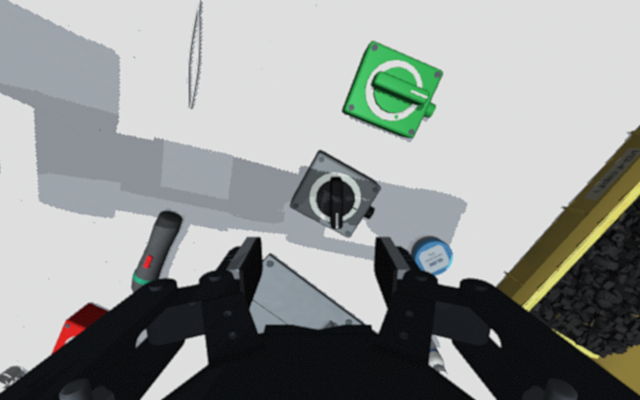

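The handle bar now points straight down in the picture, with its index end at (336,226). That is about 60° clockwise of the black "off" mark near (362,205), so the isolator is on. Next I'll travel to the bracket.

```bash
python3 -m pendant '[{"slide":[0.2,-3.3,4.1],"twist":[4.3,0,0],"grip":-0.6},{"slide":[0.2,-3.0,4.3],"twist":[4.3,0,0],"grip":-0.6},{"slide":[0.2,-2.7,4.5],"twist":[4.3,0,0],"grip":-0.6},{"slide":[0.2,-2.3,4.7],"twist":[4.3,0,0],"grip":-0.6},{"slide":[0.2,-2.0,4.9],"twist":[4.3,0,0],"grip":-0.6}]'
python3 -m pendant '[{"slide":[0.2,-1.6,5.0],"twist":[4.3,0,0],"grip":-0.6},{"slide":[0.2,-1.2,5.1],"twist":[4.3,0,0],"grip":-0.6},{"slide":[0.2,-0.9,5.2],"twist":[4.3,0,0],"grip":-0.6},{"slide":[0.2,-0.5,5.2],"twist":[4.2,0,0],"grip":-0.6},{"slide":[0.2,-0.1,4.0],"twist":[4.0,0,0],"grip":-0.6}]'
python3 -m pendant '[{"slide":[0,0,0.5],"twist":[0,0,0],"grip":-0.6},{"slide":[0,0,0],"twist":[0,0,0],"grip":-0.6},{"slide":[0,0,0],"twist":[0,0,0],"grip":-0.6},{"slide":[0,0,0],"twist":[0,0,0],"grip":-0.6},{"slide":[0,0,0],"twist":[0,0,0],"grip":-0.6}]'
python3 - <<'E'
from h import *
f=grab('wrist','w4');plan([.447,-.311,.1],-8,5)
E
```

```text
time: 6.55
tcp_pos: [0.4669, 0.0029, 0.2408]
tool_rot: [0.44, 0.553, -0.441, 0.553]
wrist_force: [0.6, -0.3, -0.1]
finger_gap: 0.797
time: 7.18
tcp_pos: [0.4447, -0.2467, 0.2306]
tool_rot: [-0.534, -0.463, 0.535, -0.462]
wrist_force: [-0.3, 1.3, -0.7]
finger_gap: 0.802
time: 7.8
tcp_pos: [0.4447, -0.2483, 0.2315]
tool_rot: [0.533, 0.464, -0.533, 0.464]
wrist_force: [-0.2, -0.2, 0.1]
finger_gap: 0.799
t 7.85 tcp [ 0.4447 -0.2485  0.2315] q [-0.62 -0.    1.48  0.    1.66 -0.48] gap 0.798 F [ 0.2 -0.7  0.2]
yaw -7.92 xaxis [ 0. -0. -1.]
dyaw -0.08 dpos [ 0.0023 -0.0625 -0.1315]
0 slide [2.63 0.22 1.23] twist [ 0.02  0.   -0.  ]
1 slide [2.63 0.22 1.23] twist [ 0.02  0.   -0.  ]
2 slide [2.63 0.22 1.23] twist [ 0.02  0.   -0.  ]
3 slide [2.63 0.22 1.23] twist [ 0.02  0.   -0.  ]
4 slide [2.63 0.22 1.23] twist [ 0.02  0.   -0.  ]
```

View pics/w4.png

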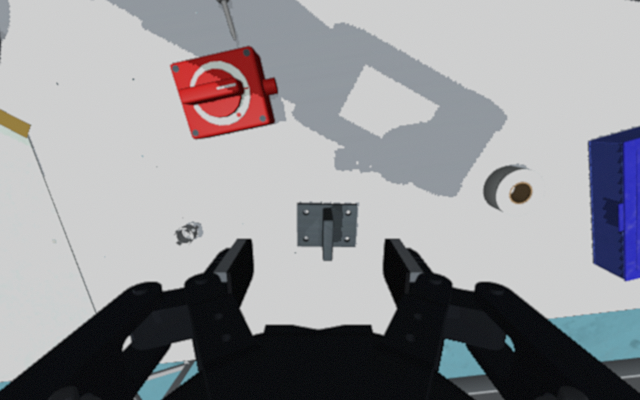

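The wrist view shows the bracket's foot from (297,203) to (357,246), with the top of the web near (328,207)–(328,259). It is nearly aligned with the jaws. I'll measure it.

```bash
python3 - <<'E'
from h import *
f=load('w4');g=f['frame'].mean(2)
m=(g<150)
def edge(rows,c0,c1,axis):
    out=[]
    for r in rows:
        line=m[r,c0:c1] if axis==0 else m[c0:c1,r]
        i=np.nonzero(line)[0]
        out.append((r,c0+i[0],c0+i[-1]))
    return np.array(out)
E=edge(range(209,242),280,375,0)
l=np.polyfit(E[:,0],E[:,1]-.5,1);r=np.polyfit(E[:,0],E[:,2]+.5,1)
T=edge(list(range(301,355,3)),190,275,1)
t=np.polyfit(T[:,0],T[:,1]-.5,1)
bc=T[(T[:,0]<318)|(T[:,0]>340)];b=np.polyfit(bc[:,0],bc[:,2]+.5,1)
print(l,r,t,b);
def X(v,h): # col=v0*row+v1; row=h0*col+h1
    c=(v[0]*h[1]+v[1])/(1-v[0]*h[0]);return c,h[0]*c+h[1]
tl,tr,bl,br=X(l,t),X(r,t),X(l,b),X(r,b)
P=[ray(f,p,.008) for p in (tl,tr,bl,br)]
print(np.round([tl,tr,bl,br],1).tolist(),np.round(P,4).tolist(),'centre',np.mean(P,0).round(4))
for a,c in((0,1),(2,3),(0,2),(1,3)):
    d=P[c]-P[a];print('len',np.hypot(*d[:2]).round(4),'ang',np.degrees(np.arctan2(d[1],d[0])).round(2))
for q in (215,225,235,245,255):print(q,g[q,315:342].astype(int))
E
```

```text
[-9.51144171e-16  2.96500000e+02] [-6.04946524e-02  3.70171903e+02] [9.63192294e-03 1.99244066e+02] [-4.66571638e-16  2.46500000e+02]
[[296.5, 202.1], [357.9, 202.7], [296.5, 246.5], [355.3, 246.5]] [[0.413, -0.2763, 0.008], [0.4923, -0.2881, 0.008], [0.4031, -0.3386, 0.008], [0.4826, -0.3495, 0.008]] centre [ 0.4478 -0.3131  0.008 ]
len 0.0802 ang -8.41
len 0.0802 ang -7.83
len 0.063 ang -98.99
len 0.0622 ang -99.02
215 [85 84 84 84 84 86 84 64 37 24 21 24 24 23 24 23 26 39 52 57 58 58 58 57
 58 59 56]
225 [94 93 93 93 90 87 81 61 61 82 90 91 92 92 93 91 90 77 58 53 56 57 57 57
 58 55 60]
235 [87 88 88 87 84 81 70 52 67 87 92 91 90 89 90 89 85 69 57 53 54 57 55 56
 55 54 58]
245 [90 90 90 91 88 82 71 53 65 85 91 90 90 89 90 88 77 67 76 85 85 85 84 84
 86 85 82]
255 [206 206 206 207 207 211 202 146  83  80  88  88  88  87  86  83  88 140
 188 207 208 206 207 207 206 206 206]
```

```bash
python3 -m pendant '[{"slide":[1,0.3,1.6],"twist":[0.6,0,0],"grip":-0.4},{"slide":[2,0.3,1.6],"twist":[0,0,0],"grip":-0.4},{"slide":[3,0.3,1.6],"twist":[0,0,0],"grip":-0.4},{"slide":[3,0.3,1.6],"twist":[0,0,0],"grip":-0.4},{"slide":[3,0,0],"twist":[0,0,0],"grip":-0.4}]' 60
python3 -m pendant '[{"slide":[0,0,0],"twist":[0,0,0],"grip":-0.4},{"slide":[0,0,0],"twist":[0,0,0],"grip":-0.4},{"slide":[0,0,0],"twist":[0,0,0],"grip":-0.4},{"slide":[0,0,0],"twist":[0,0,0],"grip":-0.4},{"slide":[0,0,0],"twist":[0,0,0],"grip":-0.4}]'
python3 - <<'E'
from h import *
f=grab('wrist','w5');plan([.448,-.314,.028],-8.5,4)
E
```

```text
time: 8.48
tcp_pos: [0.4464, -0.316, 0.1093]
tool_rot: [-0.536, -0.461, 0.537, -0.46]
wrist_force: [0.7, 0.4, 0.4]
finger_gap: 0.698
time: 9.1
tcp_pos: [0.4473, -0.3142, 0.1121]
tool_rot: [0.536, 0.461, -0.536, 0.462]
wrist_force: [0.3, -0.2, -0.6]
finger_gap: 0.7
t 9.15 tcp [ 0.4472 -0.3142  0.1119] q [-0.72  0.14  1.57  0.    1.43 -0.57] gap 0.7 F [-0.  -0.8 -0.9]
yaw -8.58 xaxis [ 0.001 -0.001 -1.   ]
dyaw 0.08 dpos [ 0.0008  0.0002 -0.0839]
0 slide [ 2.1   0.02 -0.01] twist [-0.02  0.01 -0.01]
1 slide [ 2.1   0.02 -0.01] twist [-0.02  0.01 -0.01]
2 slide [ 2.1   0.02 -0.01] twist [-0.02  0.01 -0.01]
3 slide [ 2.1   0.02 -0.01] twist [-0.02  0.01 -0.01]
```

View pics/w5.png

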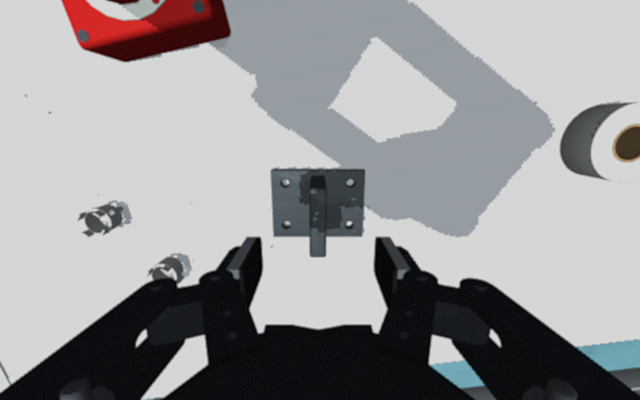

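The web is centred between the jaws, with its top at (318,176)–(318,255), and the foot is square with the image. Now I'll descend and pinch.

```bash
python3 -m pendant '[{"slide":[2.1,0,0],"twist":[0,0,0],"grip":-0.4},{"slide":[2.1,0,0],"twist":[0,0,0],"grip":-0.4},{"slide":[2.1,0,0],"twist":[0,0,0],"grip":-0.4},{"slide":[1.6,0,0],"twist":[0,0,0],"grip":-0.4},{"slide":[0.5,0,0],"twist":[0,0,0],"grip":-0.4}]' 60
python3 -m pendant '[{"slide":[0,0,0],"twist":[0,0,0],"grip":0.5},{"slide":[0,0,0],"twist":[0,0,0],"grip":1},{"slide":[0,0,0],"twist":[0,0,0],"grip":1},{"slide":[0,0,0],"twist":[0,0,0],"grip":1},{"slide":[0,0,0],"twist":[0,0,0],"grip":1}]'
python3 - <<'E'
from h import *
plan([.448,-.314,.028],-8.5,1)
f=load('w1')
E
```

```text
time: 9.78
tcp_pos: [0.4464, -0.3136, 0.0261]
tool_rot: [-0.536, -0.462, 0.536, -0.46]
wrist_force: [0.3, 0.2, 0.2]
finger_gap: 0.703
time: 10.4
tcp_pos: [0.4476, -0.3147, 0.0284]
tool_rot: [0.536, 0.46, -0.536, 0.462]
wrist_force: [0.2, 0.1, 5.6]
finger_gap: 0.132
t 10.4 tcp [ 0.4476 -0.3147  0.0284] q [-0.72  0.22  1.66  0.    1.26 -0.57] gap 0.132 F [0.2 0.1 5.6]
yaw -8.59 xaxis [ 0.002 -0.001 -1.   ]
dyaw 0.09 dpos [ 0.0004  0.0007 -0.0004]
0 slide [ 0.04  0.03 -0.07] twist [-0.09  0.07 -0.11]
```

```bash
python3 -m pendant '[{"slide":[-2,0,0],"twist":[0,0,0],"grip":1},{"slide":[-5,0,0],"twist":[0,0,0],"grip":1},{"slide":[-5,1,-2],"twist":[0,0,0],"grip":1},{"slide":[-5,2,-3],"twist":[0,0,0],"grip":1},{"slide":[-4,2,-3],"twist":[0,0,0],"grip":1}]'
python3 -m pendant '[{"slide":[0,2,-3],"twist":[0,0,0],"grip":1},{"slide":[0,2,-3],"twist":[0,0,0],"grip":1},{"slide":[0,1.5,-3],"twist":[0,0,0],"grip":1},{"slide":[0,0,-3],"twist":[0,0,0],"grip":1},{"slide":[0,0,-2],"twist":[0,0,0],"grip":1}]'
python3 -m pendant '[{"slide":[0,0,0],"twist":[-1,0,0],"grip":1},{"slide":[0,0,0],"twist":[-1,0,0],"grip":1},{"slide":[0,0,0],"twist":[-1,0,0],"grip":1},{"slide":[0,0,0],"twist":[0,0,0],"grip":1},{"slide":[0,0,0],"twist":[0,0,0],"grip":1}]'
python3 - <<'E'
from h import *
f=grab('wrist','w6');plan([.55,.04,.2],-5.5,5)
E
```

```text
time: 11.02
tcp_pos: [0.5086, -0.2417, 0.2384]
tool_rot: [0.536, 0.461, -0.536, 0.461]
wrist_force: [0.2, 0.3, -1.7]
finger_gap: 0.131
time: 11.65
tcp_pos: [0.5833, -0.1108, 0.2356]
tool_rot: [-0.535, -0.462, 0.536, -0.46]
wrist_force: [-0.9, 0.1, -2.2]
finger_gap: 0.132
time: 12.28
tcp_pos: [0.5836, -0.1128, 0.2373]
tool_rot: [0.524, 0.475, -0.524, 0.475]
wrist_force: [-0.0, -0.4, -2.3]
finger_gap: 0.135
t 12.325 tcp [ 0.5836 -0.1126  0.2373] q [-0.29  0.19  1.27  0.    1.69 -0.19] gap 0.133 F [ 0.1  0.4 -3.1]
yaw -5.63 xaxis [ 0.  0. -1.]
dyaw 0.13 dpos [-0.0336  0.1526 -0.0373]
0 slide [ 0.75 -0.97 -2.97] twist [-0.03 -0.   -0.  ]
1 slide [ 0.75 -0.97 -2.97] twist [-0.03 -0.   -0.  ]
2 slide [ 0.75 -0.96 -2.97] twist [-0.03 -0.   -0.  ]
3 slide [ 0.75 -0.96 -2.97] twist [-0.03 -0.   -0.  ]
4 slide [ 0.75 -0.96 -2.97] twist [-0.03 -0.   -0.  ]
```

View pics/w6.png

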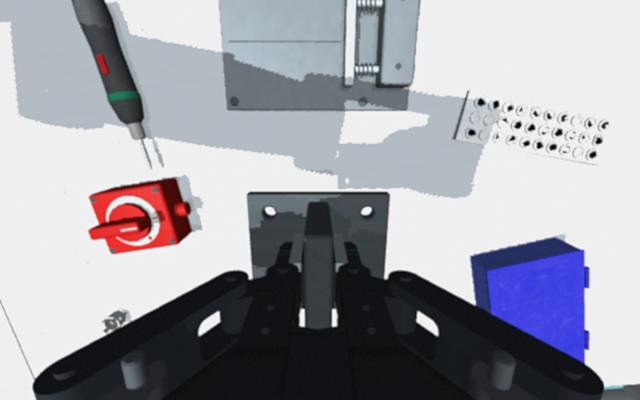

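The centre line is at about (228–344, 41), the fence face edge near column 345, and the bracket is held square at (318,240). The fixture sits at the edge of the view, so I'll move 4 cm towards it and then measure numerically.

```bash
python3 -m pendant '[{"slide":[0,-0.5,-1],"twist":[0,0,0],"grip":1},{"slide":[0,-0.5,-2],"twist":[0,0,0],"grip":1},{"slide":[0,-0.5,-1],"twist":[0,0,0],"grip":1},{"slide":[0,0,0],"twist":[0,0,0],"grip":1},{"slide":[0,0,0],"twist":[0,0,0],"grip":1}]'
python3 - <<'E'
from h import *
f=grab('wrist','w7');g=f['frame'].mean(2);plan([.55,.04,.2],-5.5,5)
# centre line: darkest row in window per column
u0,v0=proj(f,[.56,.043,.01]);print('pred line',u0,v0)
pts=[]
for c in range(int(u0)-50,int(u0)+60,2):
    col=g[:,c];lo=int(v0)-22;w=col[lo:lo+45];bg=cv2.medianBlur(w.astype(np.float32).reshape(-1,1),15)[:,0];d=bg-w;i=d.argmax()
    if d[i]>8: pts.append((c,lo+i+0.0,d[i]))
pts=np.array(pts);print(pts.round(0)[::4].tolist())
im=cv2.resize(f['frame'][0:200,180:460,::-1],None,fx=2.8,fy=2.8,interpolation=cv2.INTER_CUBIC);cv2.imwrite('pics/w7z.png',im)
E
```

```text
time: 12.95
tcp_pos: [0.5727, -0.0709, 0.2374]
tool_rot: [0.524, 0.475, -0.524, 0.475]
wrist_force: [0.3, 0.7, -2.8]
finger_gap: 0.135
t 13.0 tcp [ 0.5727 -0.0712  0.2374] q [-0.22  0.15  1.31 -0.    1.68 -0.12] gap 0.134 F [-0.5 -0.  -2.2]
yaw -5.6 xaxis [ 0. -0. -1.]
dyaw 0.1 dpos [-0.0227  0.1112 -0.0374]
0 slide [ 0.75 -0.67 -2.17] twist [-0.02  0.   -0.  ]
1 slide [ 0.75 -0.67 -2.17] twist [-0.02  0.   -0.  ]
2 slide [ 0.75 -0.67 -2.17] twist [-0.02  0.   -0.  ]
3 slide [ 0.75 -0.67 -2.17] twist [-0.02  0.   -0.  ]
4 slide [ 0.75 -0.67 -2.17] twist [-0.02  0.   -0.  ]
pred line 297.73785321356695 83.85653412727166Traceback (most recent call last):
  File "<stdin>", line 7, in <module>
cv2.error: OpenCV(4.12.0) /io/opencv/modules/imgproc/src/median_blur.simd.hpp:897: error: (-215:Assertion failed) src.depth() == CV_8U && (cn == 1 || cn == 3 || cn == 4) in function 'medianBlur'
```

```bash
python3 - <<'E'
from h import *
from scipy.signal import medfilt
f=load('w7');g=f['frame'].mean(2);u0,v0=298,84
pts=[]
for c in range(u0-50,u0+60,2):
    lo=v0-22;w=g[lo:lo+45,c];d=medfilt(w,15)-w;i=d.argmax()
    if d[i]>8:
        k=slice(max(i-1,0),i+2);pts.append((c,lo+np.average(np.arange(45)[k],weights=np.clip(d[k],0,None)),d[i]))
pts=np.array(pts);print(pts.round(1)[::4].tolist())
a,b=np.polyfit(pts[:,0],pts[:,1],1);p,q=[ray(f,(c,a*c+b),.01) for c in(pts[0,0],pts[-1,0])];print(p.round(4),q.round(4),np.degrees(np.arctan2(*(q-p)[1::-1])))
im=cv2.resize(f['frame'][0:200,180:460,::-1],None,fx=2.8,fy=2.8,interpolation=cv2.INTER_CUBIC);cv2.imwrite('pics/w7z.png',im)
E
```

```text
[[254.0, 79.0, 13.3], [262.0, 78.8, 36.0], [270.0, 78.9, 34.3], [278.0, 79.2, 30.0], [286.0, 79.1, 29.3], [294.0, 79.2, 27.7], [302.0, 79.1, 37.0], [310.0, 79.1, 41.7], [318.0, 78.9, 30.0], [326.0, 79.1, 31.0], [334.0, 79.1, 31.7], [342.0, 79.3, 24.7], [350.0, 79.3, 25.3]]
[0.5093 0.0532 0.01  ] [0.6289 0.0413 0.01  ] -5.66755479184235
```

View pics/w7z.png

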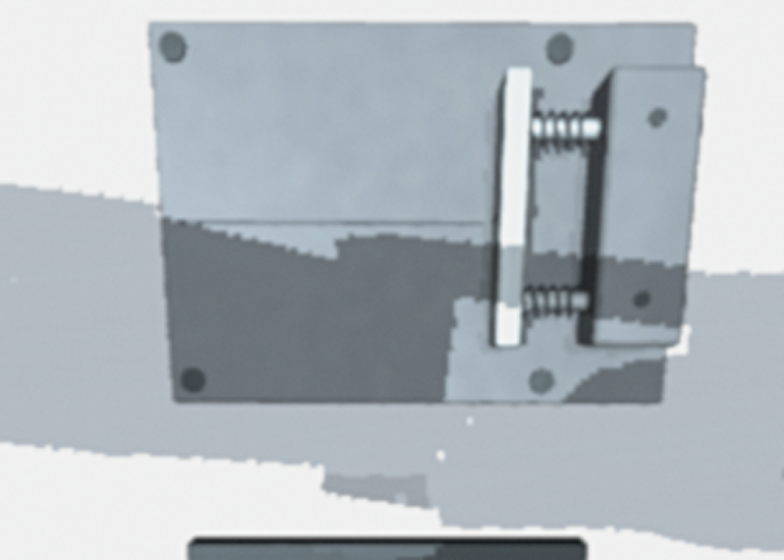

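The crop shows the fence's top face with its working-side edge from (507,70) to (497,345) in crop pixels. The bed corners are at (149,22), (695,23), (662,403) and (175,402). Now to compute positions.

```bash
python3 - <<'E'
from h import *
f=load('w7');z=lambda u,v:(u/2.8+180-.3,v/2.8-.3)
g=f['frame'].mean(2)
C=[ray(f,z(*c),.010) for c in((149,22),(695,23),(662,403),(175,402))];print('bed',np.round(C,4).tolist())
cen=np.mean(C,0);print('centre',cen.round(4))
for a,b in((0,1),(3,2),(3,0),(2,1)):
    d=C[b]-C[a];print(np.hypot(*d[:2]).round(4),np.degrees(np.arctan2(d[1],d[0])).round(2))
A,B=ray(f,z(507,70),.0395),ray(f,z(497,345),.0395);d=A-B;print('fence top edge',A.round(4),B.round(4),'len',np.hypot(*d[:2]),'ang-90',np.degrees(np.arctan2(d[1],d[0]))-90)
th=np.radians(-5.65);R=np.array([[np.cos(th),-np.sin(th)],[np.sin(th),np.cos(th)]])
m=(A+B)[:2]/2;print('fence mid',m.round(4),'in fixture frame from bed centre',R.T@(m-cen[:2]))
p=np.array([.5093,.0532]);q=np.array([.6289,.0413]);print('line in fix',R.T@(p-cen[:2]),R.T@(q-cen[:2]))
for rr in (40,60,110): print(rr,g[rr,350:376].astype(int))
E
```

```text
bed [[0.4975, 0.1282, 0.01], [0.7128, 0.1072, 0.01], [0.6992, -0.0403, 0.01], [0.483, -0.019, 0.01]]
centre [0.5981 0.044  0.01  ]
0.2164 -5.59
0.2172 -5.61
0.148 84.41
0.148 84.74
fence top edge [0.6329 0.0895 0.0395] [ 0.6235 -0.0079  0.0395] len 0.09781632960034954 ang-90 -5.537452659866446
fence mid [0.6282 0.0408] in fixture frame from bed centre [ 0.03025057 -0.00023127]
line in fix [-0.08929174  0.00038315] [0.0308988  0.00031574]
40 [177 177 174 168 163 161 148 115  84 109 196 237 240 239 238 237 238 239
 229 164  97  71  75 110 146 136]
60 [178 176 173 169 167 159 125  88 108 188 235 240 239 239 238 238 239 232
 170 110 114 153 173 176 176 176]
110 [176 174 169 158 132  96 105 177 233 241 233 227 225 226 228 212 152 108
 121 112  80  72  95 113  96  83]
```

```bash
python3 -m pendant '[{"slide":[1,-0.2,-2.4],"twist":[0,0,0],"grip":1},{"slide":[1.5,-0.2,-2.4],"twist":[0,0,0],"grip":1},{"slide":[1.5,-0.2,-2.4],"twist":[0,0,0],"grip":1},{"slide":[1.5,-0.2,-2.3],"twist":[0,0,0],"grip":1},{"slide":[1.5,-0.3,-2.2],"twist":[0,0,0],"grip":1}]'
python3 -m pendant '[{"slide":[3,0,0],"twist":[0,0,0],"grip":1},{"slide":[3,0,0],"twist":[0,0,0],"grip":1},{"slide":[3,0,0],"twist":[0,0,0],"grip":1},{"slide":[1,0,0],"twist":[0,0,0],"grip":1},{"slide":[0,0,0],"twist":[0,0,0],"grip":1}]'
python3 - <<'E'
from h import *
plan([.5733,.0464,.0384],-5.6,4);print(manip.observe()['wrist_force'])
E
```

```text
time: 13.62
tcp_pos: [0.5733, 0.0467, 0.1668]
tool_rot: [0.524, 0.475, -0.524, 0.475]
wrist_force: [0.4, 0.4, -2.5]
finger_gap: 0.133
time: 14.25
tcp_pos: [0.5729, 0.0462, 0.0669]
tool_rot: [-0.524, -0.475, 0.524, -0.475]
wrist_force: [-1.0, 0.5, -3.3]
finger_gap: 0.135
t 14.25 tcp [0.5729 0.0462 0.0669] q [-0.02  0.24  1.55  0.    1.35  0.08] gap 0.135 F [-1.   0.5 -3.3]
yaw -5.61 xaxis [-0.001  0.    -1.   ]
dyaw 0.01 dpos [ 0.0004  0.0002 -0.0285]
0 slide [ 0.71  0.01 -0.01] twist [-0.    0.    0.02]
1 slide [ 0.71  0.01 -0.01] twist [-0.    0.    0.02]
2 slide [ 0.71  0.01 -0.  ] twist [-0.    0.    0.02]
3 slide [ 0.71  0.01 -0.  ] twist [-0.    0.    0.02]
[-0.95749976  0.49603039 -3.26252544]
```

```bash
python3 -m pendant '[{"slide":[1,0,0],"twist":[0,0,0],"grip":1},{"slide":[1,0,0],"twist":[0,0,0],"grip":1},{"slide":[0.5,0,0],"twist":[0,0,0],"grip":1},{"slide":[0.2,0,0],"twist":[0,0,0],"grip":1},{"slide":[0,0,0],"twist":[0,0,0],"grip":1}]'
python3 -m pendant '[{"slide":[0,0,0],"twist":[0,0,0],"grip":1},{"slide":[0,0,0],"twist":[0,0,0],"grip":1},{"slide":[0.1,0,0],"twist":[0,0,0],"grip":1},{"slide":[0,0,0],"twist":[0,0,0],"grip":1},{"slide":[0,0,0],"twist":[0,0,0],"grip":1}]'
python3 - <<'E'
from h import *
f=grab('wrist','w8');plan([.5882,.0449,.0384],-5.6,4)
E
```

```text
time: 14.88
tcp_pos: [0.5731, 0.0466, 0.0403]
tool_rot: [0.524, 0.475, -0.524, 0.475]
wrist_force: [-0.4, 0.4, -1.4]
finger_gap: 0.132
time: 15.5
tcp_pos: [0.5731, 0.0465, 0.0393]
tool_rot: [0.524, 0.475, -0.524, 0.475]
wrist_force: [0.1, 0.2, -1.5]
finger_gap: 0.129
t 15.55 tcp [0.5731 0.0465 0.0393] q [-0.02  0.27  1.58  0.    1.3   0.08] gap 0.131 F [-0.4 -0.  -2.6]
yaw -5.59 xaxis [ 0.  0. -1.]
dyaw -0.01 dpos [ 0.0151 -0.0016 -0.0009]
0 slide [0.02 0.38 0.  ] twist [ 0. -0. -0.]
1 slide [0.02 0.38 0.  ] twist [ 0. -0. -0.]
2 slide [0.02 0.38 0.  ] twist [ 0. -0. -0.]
3 slide [0.02 0.38 0.  ] twist [ 0. -0. -0.]
```

View pics/w8.png

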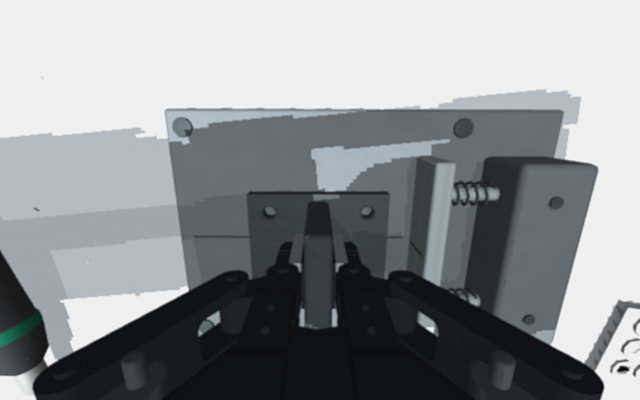

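The bracket stands square just above the bed, with its near foot edge at (248–388, 192) and the centre line at row 237. The fence working edge runs down from about (420,157). A quick check of the centring follows.

```bash
python3 - <<'E'
from h import *
f=load('w8');th=np.radians(-5.6);R=np.array([[np.cos(th),-np.sin(th)],[np.sin(th),np.cos(th)]]);F=np.array([.628,.041])
g=f['frame'].mean(2)
for c in (280,350): print(c,g[184:200,c].astype(int))
for c in (215,235,395): print(c,g[231:243,c].astype(int))
for n,uv,z in(('foot L',(248,192),.019),('foot R',(388,192),.019),('lineL',(215,237),.01),('lineR',(395,237),.01),('fence near top corner',(420,157),.0395)):
    print(n,(R.T@(ray(f,uv,z)[:2]-F)*1000).round(1))
E
```

```text
280 [110 111 110 110 111 110 101  71  37  31  50  62  65  63  64  64]
350 [116 113 110 109 111 110 100  71  38  34  58  71  76  74  75  74]
215 [ 98  99  99  96  83  68  74  92  99  99 100 100]
235 [ 99 100  99  99  90  71  70  88  98  99  99  98]
395 [107 103 100  97  93  77  65  84  95  97  97  95]
foot L [-93.4  31.3]
foot R [-16.3  31.4]
lineL [-117.6    0.8]
lineR [-7.8  1. ]
fence near top corner [-7.9 53. ]
```

```bash
python3 -m pendant '[{"slide":[0.05,0,0],"twist":[0,0,0],"grip":1},{"slide":[0.05,0.4,0],"twist":[0,0,0],"grip":1},{"slide":[0,0.4,0],"twist":[0,0,0],"grip":1},{"slide":[0,0.2,0],"twist":[0,0,0],"grip":1},{"slide":[0,0.2,0],"twist":[0,0,0],"grip":1}]'
python3 -m pendant '[{"slide":[0,0,0],"twist":[0,0,0],"grip":1},{"slide":[0,0,0],"twist":[0,0,0],"grip":1},{"slide":[0,0,0],"twist":[0,0,0],"grip":1},{"slide":[0,0,0],"twist":[0,0,0],"grip":1},{"slide":[0,0,0],"twist":[0,0,0],"grip":1}]'
cat > s.py <<'E'
from h import *
o=manip.observe();R=Ro.from_quat(o['tool_rot']).as_matrix();p=np.array(o['tcp_pos']);th=np.radians(-5.6);M=np.array([[np.cos(th),-np.sin(th)],[np.sin(th),np.cos(th)]])
print(o['time'],p.round(4),'in fence frame mm',(M.T@(p[:2]-[.628,.041])*1000).round(1),'F tool',(R.T@o['wrist_force']).round(2),'yaw',np.degrees(np.arctan2(R[1,1],R[0,1])).round(2),'tilt',R[:,0].round(3))
E
python3 s.py
```

```text
time: 16.18
tcp_pos: [0.5852, 0.0454, 0.0384]
tool_rot: [0.524, 0.475, -0.524, 0.475]
wrist_force: [-1.2, -0.1, -0.0]
finger_gap: 0.13
time: 16.8
tcp_pos: [0.5851, 0.0454, 0.0384]
tool_rot: [0.524, 0.475, -0.524, 0.475]
wrist_force: [0.6, -0.3, -1.5]
finger_gap: 0.137
16.8 [0.5851 0.0454 0.0384] in fence frame mm [-43.1   0.2] F tool [1.46 0.67 0.24] yaw -5.59 tilt [ 0.  0. -1.]
```

```bash
for i in 1; do python3 -m pendant '[{"slide":[0,0.2,0],"twist":[0,0,0],"grip":1},{"slide":[0,0.2,0],"twist":[0,0,0],"grip":1},{"slide":[0,0.2,0],"twist":[0,0,0],"grip":1},{"slide":[0,0,0],"twist":[0,0,0],"grip":1},{"slide":[0,0,0],"twist":[0,0,0],"grip":1}]'; python3 s.py; done
python3 -m pendant '[{"slide":[0,0.1,0],"twist":[0,0,0],"grip":1},{"slide":[0,0.1,0],"twist":[0,0,0],"grip":1},{"slide":[0,0.1,0],"twist":[0,0,0],"grip":1},{"slide":[0,0,0],"twist":[0,0,0],"grip":1},{"slide":[0,0,0],"twist":[0,0,0],"grip":1}]'; python3 s.py
```

```text
time: 17.42
tcp_pos: [0.5906, 0.0449, 0.0385]
tool_rot: [-0.524, -0.475, 0.524, -0.475]
wrist_force: [-5.0, 0.9, 3.6]
finger_gap: 0.131
17.425 [0.5906 0.0449 0.0385] in fence frame mm [-37.6   0.2] F tool [-3.59 -5.03 -0.37] yaw -5.59 tilt [-0.001  0.    -1.   ]
time: 18.05
tcp_pos: [0.5928, 0.0447, 0.0385]
tool_rot: [-0.523, -0.476, 0.524, -0.474]
wrist_force: [-7.3, 0.7, 5.1]
finger_gap: 0.132
18.05 [0.5928 0.0447 0.0385] in fence frame mm [-35.4   0.2] F tool [-5.03 -7.34 -0.03] yaw -5.59 tilt [-0.003  0.    -1.   ]
```

```bash
python3 -m pendant '[{"slide":[-0.03,0.1,0],"twist":[0,0,0],"grip":1},{"slide":[-0.02,0.1,0],"twist":[0,0,0],"grip":1},{"slide":[0,0.1,0],"twist":[0,0,0],"grip":1},{"slide":[0,0,0],"twist":[0,0,0],"grip":1},{"slide":[0,0,0],"twist":[0,0,0],"grip":1}]'; python3 s.py
```

```text
time: 18.68
tcp_pos: [0.5948, 0.0445, 0.0386]
tool_rot: [-0.523, -0.476, 0.525, -0.474]
wrist_force: [-8.7, 0.3, 5.3]
finger_gap: 0.132
18.675 [0.5948 0.0445 0.0386] in fence frame mm [-33.3   0.2] F tool [-5.22 -8.74  0.57] yaw -5.59 tilt [-0.005  0.    -1.   ]
```

```bash
python3 -m pendant '[{"slide":[-0.05,0.1,0],"twist":[0,0,0],"grip":1},{"slide":[-0.05,0.1,0],"twist":[0,0,0],"grip":1},{"slide":[0,0.1,0],"twist":[0,0,0],"grip":1},{"slide":[0,0,0],"twist":[0,0,0],"grip":1},{"slide":[0,0,0],"twist":[0,0,0],"grip":1}]'; python3 s.py
python3 - <<'E'
from h import *
f=grab('wrist','w9');im=cv2.resize(f['frame'][120:360,200:620,::-1],None,fx=1.9,fy=1.9,interpolation=cv2.INTER_CUBIC);cv2.imwrite('pics/w9z.png',im)
E
```

```text
time: 19.3
tcp_pos: [0.5968, 0.0443, 0.0387]
tool_rot: [-0.522, -0.477, 0.526, -0.473]
wrist_force: [-10.1, 1.0, 4.6]
finger_gap: 0.129
19.3 [0.5968 0.0443 0.0387] in fence frame mm [-31.4   0.2] F tool [ -4.56 -10.16   0.02] yaw -5.59 tilt [-0.008  0.001 -1.   ]
```

View pics/w9z.png

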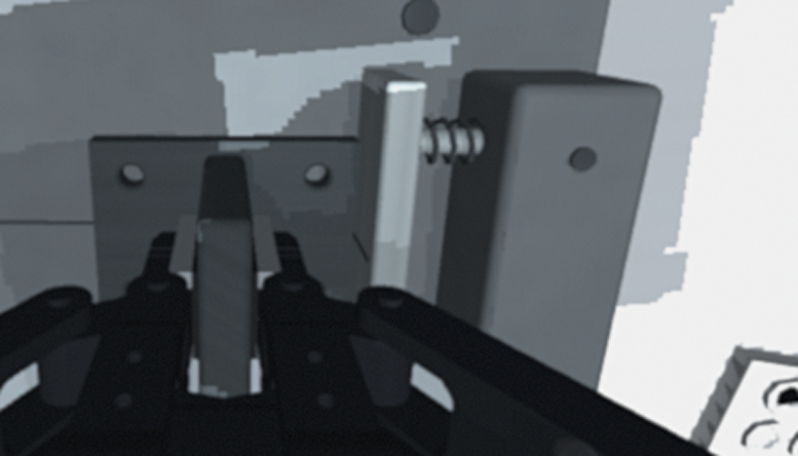

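The foot end is flush against the fence. The fence's top working corner is at about (403,167) in full-frame pixels and the housing's front top corner at (472,166). I'll compute the deflection from the gap to the fixed housing.

```bash
python3 - <<'E'
from h import *
th=np.radians(-5.6);R=np.array([[np.cos(th),-np.sin(th)],[np.sin(th),np.cos(th)]]);F=np.array([.628,.041])
for s,rows in(('w8',(180,200,220)),('w9',(180,200,220))):
    f=load(s);g=f['frame'].astype(float).mean(2)
    for r in rows:
        d=np.gradient(cv2.GaussianBlur(g,(0,0),1)[r])
        def pk(x,zz,sgn,w=14):
            # subpixel edge near predicted column
            y=None
            lo,hi=x-w,x+w;i=lo+np.argmax(sgn*d[lo:hi]);return i,np.round((R.T@(ray(f,(i,r),zz)[:2]-F)*1000),1)
        if s=='w8': a,b,h=pk(437,.0395,1),pk(453,.0395,-1,8),None
        else: a,b,h=pk(403,.0395,1),pk(422,.0395,-1,8),None
        # housing front top edge: from the dark front face to the lighter top
        h=pk(515 if s=='w8' else 468,.044,1,18)
        print(s,r,'fence',a,'back',b,'housing',h)
E
```

```text
w8 180 fence (np.int64(434), array([-0.3, 42.3])) back (np.int64(453), array([ 8.7, 42.3])) housing (np.int64(519), array([36.4, 43.2]))
w8 200 fence (np.int64(432), array([-0.1, 32.5])) back (np.int64(451), array([ 9. , 32.5])) housing (np.int64(515), array([36.4, 33.8]))
w8 220 fence (np.int64(429), array([-0.5, 22.4])) back (np.int64(448), array([ 8.8, 22.4])) housing (np.int64(511), array([36.3, 24. ]))
w9 180 fence (np.int64(403), array([ 8.8, 42.5])) back (np.int64(422), array([17.6, 42.5])) housing (np.int64(469), array([37. , 43.5]))
w9 200 fence (np.int64(401), array([ 8.6, 32.8])) back (np.int64(420), array([17.6, 32.9])) housing (np.int64(466), array([37. , 34.2]))
w9 220 fence (np.int64(399), array([ 8.4, 22.7])) back (np.int64(418), array([17.6, 22.8])) housing (np.int64(463), array([37. , 24.5]))
```

The camera gives a fence deflection of about 8.7 mm. The wrist reads 10.2 N, less roughly 1.4 N of bed friction, so the two agree. I'll push about 1 mm more, settle, check and hand in.

```bash
python3 -m pendant '[{"slide":[0,0.07,0],"twist":[0,0,0],"grip":1},{"slide":[0,0.07,0],"twist":[0,0,0],"grip":1},{"slide":[0,0,0],"twist":[0,0,0],"grip":1},{"slide":[0,0,0],"twist":[0,0,0],"grip":1},{"slide":[0,0,0],"twist":[0,0,0],"grip":1}]'; python3 s.py
python3 -m pendant '[{"slide":[0,0,0],"twist":[0,0,0],"grip":1},{"slide":[0,0,0],"twist":[0,0,0],"grip":1},{"slide":[0,0,0],"twist":[0,0,0],"grip":1},{"slide":[0,0,0],"twist":[0,0,0],"grip":1},{"slide":[0,0,0],"twist":[0,0,0],"grip":1}]'; python3 s.py
python3 - <<'E'
from h import *
f=grab('wrist','w10');grab('top','top1')
th=np.radians(-5.6);R=np.array([[np.cos(th),-np.sin(th)],[np.sin(th),np.cos(th)]]);F=np.array([.628,.041])
g=cv2.GaussianBlur(f['frame'].astype(float).mean(2),(0,0),1)
for r in (180,200,220):
    d=np.gradient(g[r]);o=[]
    for x,z,s,w in((402,.0395,1,10),(420,.0395,-1,8),(464,.044,1,18)):
        i=x-w+np.argmax(s*d[x-w:x+w]);o.append((R.T@(ray(f,(i,r),z)[:2]-F)*1000)[0].round(1))
    print(r,o,'gap',o[2]-o[0])
# foot near edge tilt/yaw: dark near-side edge rows across the foot
E=[(c,170+np.argmin(g[170:215,c])) for c in range(255,380,8) if abs(c-318)>18];print(E)
t=load('top1');a=load('top0');c=np.abs(t['frame'].astype(int)-a['frame']).sum(2)
for n,(u,v) in dict(driver=(320,268),tin=(249,173),roll=(410,173),glue=(284,145),iso=(248,221)).items(): print(n,(c[v-10:v+10,u-12:u+12]>120).sum())
cv2.imwrite('pics/iso.png',cv2.resize(t['frame'][130:290,190:430,::-1],None,fx=3,fy=3,interpolation=cv2.INTER_CUBIC))
E
```

```text
time: 19.98
tcp_pos: [0.5977, 0.0442, 0.0388]
tool_rot: [-0.522, -0.477, 0.526, -0.473]
wrist_force: [-10.8, 1.1, 4.6]
finger_gap: 0.135
19.975 [0.5977 0.0442 0.0388] in fence frame mm [-30.4   0.2] F tool [ -4.55 -10.87  -0.07] yaw -5.59 tilt [-0.009  0.001 -1.   ]
time: 20.6
tcp_pos: [0.5977, 0.0442, 0.0388]
tool_rot: [-0.522, -0.477, 0.526, -0.473]
wrist_force: [-11.7, 0.5, 4.5]
finger_gap: 0.134
20.6 [0.5977 0.0442 0.0388] in fence frame mm [-30.4   0.2] F tool [ -4.4  -11.73   0.64] yaw -5.59 tilt [-0.009  0.001 -1.   ]
180 [np.float64(9.7), np.float64(18.5), np.float64(37.1)] gap 27.400000000000002
200 [np.float64(9.5), np.float64(18.5), np.float64(37.0)] gap 27.5
220 [np.float64(9.4), np.float64(18.6), np.float64(37.0)] gap 27.6
[(255, np.int64(193)), (263, np.int64(213)), (271, np.int64(193)), (279, np.int64(193)), (287, np.int64(193)), (295, np.int64(193)), (343, np.int64(193)), (351, np.int64(193)), (359, np.int64(193)), (367, np.int64(193)), (375, np.int64(193))]
driver 254
tin 0
roll 0
glue 0
iso 73
```

View pics/iso.png

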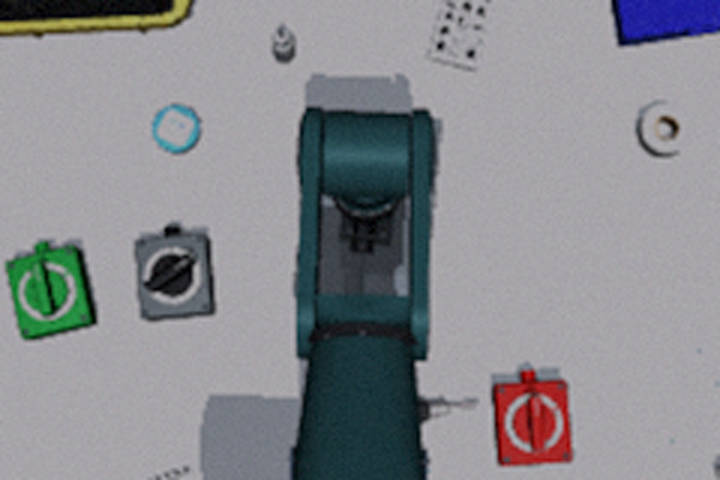

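The isolator is on, with its bar turned clockwise. The tin, roll and bottle haven't moved, and the driver is only hidden by the arm (its tip still shows at the same place). The fence deflection is about 9.6 mm and steady, so I'll hand in.

```bash
python3 -c "
from rig import workorder;print(workorder.job_done())"; python3 s.py
```

```text
the job is handed in; nothing more can be done
None
the job is handed in; nothing more can be done
```

The isolator is on and the bracket is pressed square into the fence, still held by the robot. I handed the job in at about 20.7 s of the 58 s allowed; no verdict was given.

**Isolator:** I turned the grey handle 60° clockwise. The arm's yaw reading gave 59.9°, and the wrist and top views both show it on.

**Bracket:** I pinched it by the web at 60 N and set it on the bed. It is 0.2 mm off the centre of the fence and within about 0.1° of square. The tool leans about 0.009 rad.

**Push:** the last camera check put the fence 9.4 to 9.7 mm in, so about 9.6 N. The wrist sensor read higher, 10.9 to 11.7 N. I put the difference down to friction under the foot, because the bed is pushing up on it with about 4.5 N beyond its weight. Both readings are within 7 to 13 N.

**Bystanders:** the grease tin, label roll and glue bottle show no change in the top view. The arm covers most of the electric driver there, so I could only see its tip, which is where it was at the start.

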